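# File a tissue block in the push-to-release drawer

### The job

File the green cassette in the green-fronted drawer unit: press the green key on top of that unit so that its sprung drawer pops out by itself, keeping clear of the drawer while it moves, then set the green cassette down flat on the floor of the open drawer and let go. Leave the drawer open and the pink unit shut.

Things in the scene. Friction and masses are not known exactly. Their poses are not given: they have to be found in the camera images.
- green_unit: Fixed low filing unit: white housing, green drawer front, green key on top; 115 mm deep (x) by 150 mm wide (y), housing top 44 mm high. Origin: centre of its underside, on the worktop; its -x points out of the drawer front, roughly towards the robot. The drawer stays latched until the key is pressed. The pink unit beside it differs only in colour
- green_key_top (a point): Centre of the top face of the green unit's key, a 26 x 34 mm pad (x by y), 54 mm above the worktop, 25 mm in front (-x) of the unit's origin; axes as the unit's. Pressed straight down it travels 7 mm (2 N to start, 4 N at the bottom; still proud of the housing then), frees the drawer after about 4 to 5 mm and springs back up when let go
- green_drawer: Sprung drawer of the green unit; once freed it slides 80 mm along -x in half a second, held out by 2 N. Origin: middle of the floor left uncovered when open (80 mm in x, 134 mm in y), on its upper face, 9 mm above the worktop; axes as the unit's. Side walls 19 mm, front panel and the housing behind 35 mm above the floor. Origin 11.5 mm before the unit's when shut, 91.5 mm when open
- green_cassette: Loose green tissue cassette with a cream paraffin block on top, 41 mm (x) by 28 mm (y) by 13 mm high, about 11 g. Origin: centre of its underside; z up. Grasp it across the 28 mm sides. A pink and a white one of the same shape lie near it
- pink_drawer (a joint): Opening of the drawer of the pink-fronted unit, m: 0 shut, 0.08 open; it shall stay shut
There are look-alikes about, which are no part of the job. Leave any purple look-alike of the green_cassette alone.

How it is judged:
By the outcome, as a careful person would: the job done as asked, in the order asked, and still so for the second after the job is handed in, with the robot touching nothing.
It also fails if it takes over 51 s, if anything falls off the work surface, if the arm or the gripper's body presses on something with over 40 N, if the wrist force passes 120 N, or if a joint passes its speed limit or range.

### The arm

A 6-joint arm with a two-finger parallel gripper is mounted at the origin on a cart in front of the work surface, level with it; the furniture and walls round the work are solid. World frame = base frame: x ahead of the robot, y to its left, z up, the work surface at z = 0. Lengths are in mm, angles in rad, forces in N, time in s.
With the tool pointing down it reaches from about 275 to 1000 mm from the base axis. Payload 8.4 kg.
Tool frame: the origin (TCP) lies at the very end of the fingers, on their centre line; the grasp point (between the pads) lies behind it (r.grip_point_offset is the x of the grasp point in the tool frame, in mm); x points along the fingers, z is the direction in which the jaws open and shut, and the axes are right-handed (so a half turn about x gives the same grasp; the last joint's range is limited). The gripper opens to 85 mm and grips with 20 to 120 N. Pads are 22 mm wide; open, the fingers measure 114 mm over their backs; the gripper's body (76 mm by 85 mm) begins 54 mm behind the grasp point. The pads swing forward as they close: fully open they stand 13 mm farther back than shut.
Start: joints at [1.27, 0.353, 1.633, -0, 1.155, -0.002], TCP at [183.982, 597.309, 231.281] pointing down, gripper open.
Joint ranges: [-2.63, 2.63], [-0.92, 2.1], [0.06, 2.66], [-1.3, 4.44], [0, 2.69], [-3.02, 3.02]. Speed limits (rad/s): [2.22, 2.22, 2.79, 3.14, 3.14, 3.14].

### API

Orientations are given as [roll, pitch, yaw] about the fixed x, y, z axes, in that order (R = Rz(yaw) Ry(pitch) Rx(roll)).
In Python, from rig import r, vision, order gives the robot as it stands. The module is installed in compiled form; this text tells all that it offers.
- The arm moves only by the tool step_arm, never from a script. Its argument "rows" is a list of rows, each a list of 7 numbers: the shift along the world's x, y, z in mm, then the turn, a rotation vector about the world's x, y, z in rad, then the finger opening in mm, from 0 to 85.4. A call has exactly 8 rows; each row is the pose to reach, as a shift and turn from the pose measured when the call began; what a row does not reach only later rows make up. A row lasts 1/8 s, in which the tool goes at most 62.5 mm and 10.7 degrees, less where a joint would pass 70% of its speed; a pose out of reach is approached as far as the arm can. A call with a gripper value outside its range is refused whole. The fingers move at their own pace and stop on an object; "force" is the grip in N (left out, the last holds). Time passes only in rows, so rows that repeat a pose let the fingers close, or fill a call up. It gives the time, the measured TCP pose, the force and the opening at its end, in the units of the state.
- r.sense(): the state, without advancing time (a new reading comes with each control period).
- vision.grab_frame(name): name is "side" or "top" or "wrist"; returns (picture, depth): 420x560x3 uint8, red, green, blue; 420x560 float32, mm along the optical axis (not along the pixel's ray), 0 where there is no reading.
- vision.camera_info(name): a dict with "K" (3x3 intrinsics, pixels), "origin" and "attitude" of the camera in the world; the wrist camera has in their place "tool_from_camera" (4x4, takes a point from camera to tool coordinates, whose origin is the TCP and whose axes are the tool frame's). Camera axes: x right, y down, z forward; pixel columns grow to the right and rows downward; lengths in mm; the calibration is good to about 2 mm. A picture is of the moment at which its call begins: read the wrist's pose just before it. camera_info takes no time and is no camera call.
- order.sign_off(): hands the job in, once; it reports no verdict.
The state is a dict: "clock": time; "qpos": joint angles; "qvel": joint speeds; "joint_efforts": joint torques, N m; "eef_pos": TCP position; "tcp_rot": TCP orientation; "contact_force": force on the tool from outside, world axes, zero at the start; "wrist_torque": the same for the moment, N m; "opening": opening from 0.0 (shut) to 1.0 (fully open).
Only numpy, scipy, OpenCV 4.12 (cv2) and the standard library are available. Lean on these libraries where they do the work, as an engineer would, in place of code of your own. Each camera call takes 0.05 s, during which the arm holds its last target.

## Working session

There is one attempt and no reset: what is moved stays moved. The work goes in short steps, Python scripts to look and compute and a tool call to move; the robot and the scene stay as the last step left them, time stands still between calls to the robot, and variables do not carry over. Pictures are saved under pics/ and viewed, and the job is handed in when it is done.

Besides the shell and the picture viewer there is one more tool, called by a JSON object that holds its "api" and its "payload". step_arm: Moves the arm, as the interface text tells. Its arguments: {"type":"object","properties":{"rows":{"type":"array"},"force":{"type":"number"}},"required":["rows"]}

```bash
mkdir -p pics; python3 - <<'E'
from rig import r, vision, order
import cv2,numpy as np
s=r.sense(); print(s['clock'],s['eef_pos'],s['tcp_rot'],s['opening'],r.grip_point_offset)
for n in ['side','top']:
    p,d=vision.grab_frame(n); cv2.imwrite(f'pics/{n}0.png',p[:,:,::-1]); np.savez(f'pics/{n}0.npz',p=p,d=d)
    print(n,vision.camera_info(n))
E
```

```text
0.0 [183.8344936  596.85100526 230.55931085] [ 3.13782907  1.56943132 -1.87333934] 1.0024851837797446 -18.700000000000003
side {'K': array([[394.1476289 ,   0.        , 283.21723118],
       [  0.        , 394.1476289 , 209.67700467],
       [  0.        ,   0.        ,   1.        ]]), 'origin': array([ 287.10166221, -626.00219239,  644.5574083 ]), 'attitude': array([-2.31725397,  0.01141203, -0.34260785])}
top {'K': array([[482.48835718,   0.        , 277.64526734],
       [  0.        , 482.48835718, 216.7748104 ],
       [  0.        ,   0.        ,   1.        ]]), 'origin': array([ 447.50474743,  -23.83338073, 1041.22785189]), 'attitude': array([-3.06403985,  0.00573134, -1.55782053])}
```

View pics/top0.png

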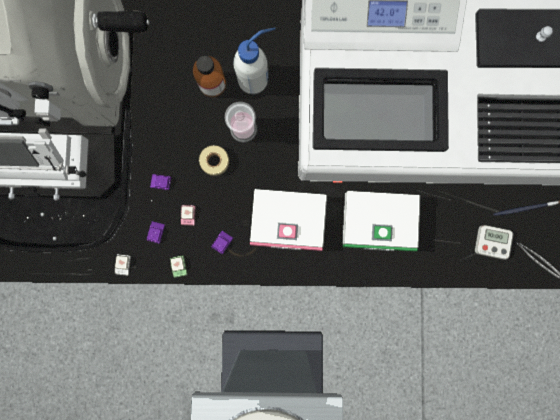

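View pics/side0.png

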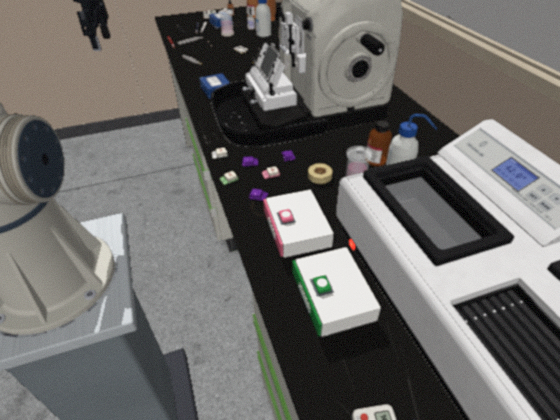

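The top view shows the green cassette at about (178,266), the green unit at (382,220) with its key at (382,232), and the pink unit at (288,220). Purple look-alikes are near the cassette. Next I'll measure these.

```bash
cat > h.py <<'E'
import numpy as np,cv2
from scipy.spatial.transform import Rotation as R
from rig import r, vision
def cam(n,s=None):
    c=vision.camera_info(n)
    if n=='wrist':
        T=np.eye(4);T[:3,:3]=R.from_euler('xyz',s['tcp_rot']).as_matrix();T[:3,3]=s['eef_pos']
        M=T@c['tool_from_camera'];return c['K'],M[:3,:3],M[:3,3]
    return c['K'],R.from_euler('xyz',c['attitude']).as_matrix(),np.array(c['origin'])
def ray(C,uv,z):
    K,A,o=C;uv=np.atleast_2d(uv).astype(float)
    d=np.c_[uv,np.ones(len(uv))]@np.linalg.inv(K).T@A.T
    return o+d*((z-o[2])/d[:,2])[:,None]
def dep(C,uv,dm):
    K,A,o=C;uv=np.atleast_2d(uv)
    d=np.c_[uv,np.ones(len(uv))]@np.linalg.inv(K).T
    z=dm[uv[:,1].astype(int),uv[:,0].astype(int)]
    return o+(d*z[:,None])@A.T
def blobs(m,amin=8):
    n,l,st,c=cv2.connectedComponentsWithStats(m.astype(np.uint8));return [(i,st[i],c[i],l) for i in range(1,n) if st[i][4]>=amin]
E
python3 - <<'E'
from h import *
for n in ['top','side']:
    f=np.load(f'pics/{n}0.npz');p,d=f['p'],f['d'];C=cam(n)
    hsv=cv2.cvtColor(p,cv2.COLOR_RGB2HSV)
    g=(hsv[:,:,0]>45)&(hsv[:,:,0]<80)&(hsv[:,:,1]>90)&(hsv[:,:,2]>50)
    for i,st,c,l in blobs(g):
        ys,xs=np.where(l==i); P=dep(C,np.c_[xs,ys],d)
        print(n,st,c.round(1),'med',np.median(P,0).round(1),P.min(0).round(),P.max(0).round())
    if n=='top':
        w=(hsv[:,:,1]<40)&(hsv[:,:,2]>180)
        for i,st,c,l in blobs(w,1500):
            ys,xs=np.where(l==i)
            rr=cv2.minAreaRect(np.c_[xs,ys].astype(np.float32));print(st,rr); print(ray(C,cv2.boxPoints(rr),44).round(1))
    cr=p[225:300,100:250] if n=='top' else p[130:220,190:320]
    cv2.imwrite(f'pics/{n}0c.png',cv2.resize(cr[:,:,::-1],None,fx=5,fy=5,interpolation=cv2.INTER_NEAREST))
C=cam('top');print('edge',ray(C,[(180,286),(380,288)],0))
print(dep(C,np.array([[300,205],[400,205],[178,266],[382,232]]),np.load('pics/top0.npz')['d']))
E
```

```text
top [374 226  17  13 132] [381.7 232.1] med [ 495.4 -227.    53.8] [ 483. -248.   45.] [ 508. -215.   59.]
top [342 244  76   7 209] [379.8 247.1] med [ 465.1 -230.4   43.8] [ 448. -317.   -3.] [ 471.  -24. 1041.]
[  298     0   262   176 21361] ((428.49993896484375, 87.49998474121094), (260.99993896484375, 174.99996948242188), -0.0)
[[ 612.9  -58.4   44. ]
 [ 992.4  -54.8   44. ]
 [ 997.9 -613.3   44. ]
 [ 619.4 -601.2   44. ]]
[ 250  189   76   58 3488] ((287.817626953125, 217.87059020996094), (72.3248062133789, 52.84389114379883), 4.398705005645752)
[[ 473.1   39.9   44. ]
 [ 582.8   33.3   44. ]
 [ 573.  -116.8   44. ]
 [ 463.6 -109.1   44. ]]
[ 343  191   76   57 3608] ((381.0293273925781, 219.0017547607422), (74.98802185058594, 52.84981918334961), 3.3664605617523193)
[[ 472.  -150.7   44. ]
 [ 581.7 -156.8   44. ]
 [ 574.3 -312.2   44. ]
 [ 464.9 -304.7   44. ]]
side [187 123  17  48  84] [195.6 148.5] med [ 399.4  833.4 -295.8] [ 397.  661. -329.] [ 402. 1049. -290.]
side [197 167  14  41  61] [203.4 187.1] med [ 399.8  827.2 -497.5] [ 397.  661. -534.] [ 402. 1003. -489.]
side [292 259  30  77 382] [307.3 298.4] med [ 463.1 -254.5   39.3] [ 287. -626.   -1.] [ 484. -120.  645.]
side [313 276  18  18 139] [321.5 285.6] med [ 490.9 -242.4   53.6] [ 287. -626.   45.] [ 508. -218.  645.]
side [253 315  38 105 410] [272.2 371.5] med [ 399.3 -201.3 -294.8] [ 287. -626. -335.] [403. -34. 645.]
side [258 352  23  68 174] [269.2 387.9] med [ 399.5 -151.3 -498.3] [ 397. -243. -536.] [ 403.  -34. -490.]
edge [[ 376.91540804  190.51099643    0.        ]
 [ 378.38902449 -237.56245951    0.        ]]
[[ 550.12059619  -63.24898651   43.04267349]
 [ 552.36141412 -270.006042     46.17929957]
 [ 419.81453309  193.57849565   11.65111911]
 [ 495.59203193 -230.94928809   54.01714398]]
```

View pics/top0c.png

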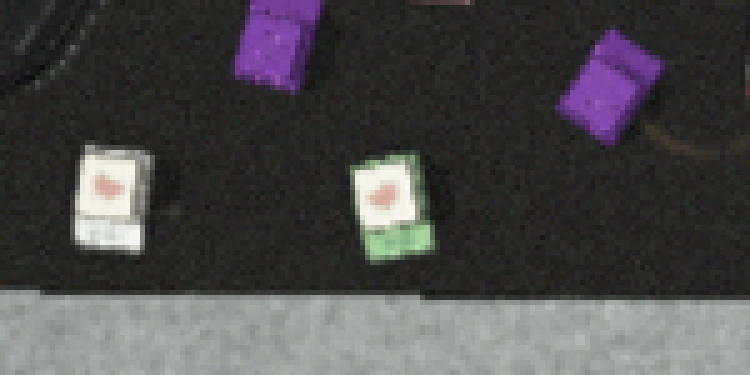

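```bash
python3 - <<'E'
from h import *
f=np.load('pics/top0.npz');p,d=f['p'],f['d'];C=cam('top')
hsv=cv2.cvtColor(p,cv2.COLOR_RGB2HSV).astype(int)
# unit top: line fits of white/back edge and white/green front
w=(hsv[:,:,1]<40)&(hsv[:,:,2]>180)
cols=np.arange(350,414)
for nm,fn in (('back',lambda c:np.where(w[184:200,c])[0].min()+184-.5),('front',lambda c:np.where(w[238:252,c])[0].max()+238+.5)):
    P=ray(C,np.c_[cols,[fn(c) for c in cols]],44);k=np.polyfit(P[:,1],P[:,0],1);print(nm,'x at y=-231',np.polyval(k,-231),'slope',k[0])
rows=np.arange(198,240)
for nm,fn in (('left',lambda c:np.where(w[c,335:360])[0].min()+335-.5),('right',lambda c:np.where(w[c,405:428])[0].max()+405+.5)):
    P=ray(C,np.c_[[fn(c) for c in rows],rows],44);k=np.polyfit(P[:,0],P[:,1],1);print(nm,'y at x=520',np.polyval(k,520),'slope',k[0])
# key
k=(hsv[:,:,0]>45)&(hsv[:,:,0]<80)&(hsv[:,:,1]>90)
m=np.zeros_like(k);m[222:243,370:395]=k[222:243,370:395]
ys,xs=np.where(m);h=cv2.convexHull(np.c_[xs,ys]);rr=cv2.minAreaRect(np.c_[xs,ys].astype(np.float32));print('key',rr,ray(C,[rr[0]],54))
# cassette
m=np.zeros(k.shape,bool);m[250:282,165:192]=hsv[250:282,165:192,2]>75
b=max(blobs(m),key=lambda b:b[1][4]);ys,xs=np.where(b[3]==b[0]);rr=cv2.minAreaRect(np.c_[xs,ys].astype(np.float32))
bp=cv2.boxPoints(rr);P=ray(C,bp,8);print('cas',rr);print(P.round(1),P.mean(0),np.linalg.norm(np.diff(P,axis=0),axis=1))
s=r.sense();A=R.from_euler('xyz',s['tcp_rot']).as_matrix();print(A.round(3))
for nm,zz in (('+y',1),('-y',-1)):
  for yaw in (-.045,):
    y=np.array([-np.sin(yaw),np.cos(yaw),0])*zz;x=np.array([0,0,-1.]);B=np.c_[x,np.cross(y,x),y]
    print(nm,(R.from_matrix(B)*R.from_matrix(A).inv()).as_rotvec().round(3))
print(s['qpos'])
E
```

```text
back x at y=-231 578.1611844673356 slope 0.04645014299196334
front x at y=-231 467.91819006643397 slope 0.05211416952480355
left y at x=520 -153.4687122772548 slope -0.05246471947021132
right y at x=520 -307.4722915681277 slope -0.04433844175679129
key ((382.0, 232.0), (12.0, 16.0), 90.0) [[ 495.59286702 -230.95288488   54.        ]]
cas ((177.92306518554688, 266.1153869628906), (20.199960708618164, 14.31647777557373), 78.69007110595703)
[[437.3 214.3   8. ]
 [443.7 184.4   8. ]
 [401.7 174.8   8. ]
 [395.4 204.6   8. ]] [419.50343058 194.51238425   8.        ] [30.5300775  43.03863918 30.43226723]
[[-0.    -0.956  0.294]
 [-0.001  0.294  0.956]
 [-1.    -0.    -0.001]]
+y [ 0.001 -0.     0.254]
-y [-0.000e+00 -2.000e-03 -2.888e+00]
[ 1.26960997e+00  3.53583090e-01  1.63407062e+00 -8.75634007e-06
  1.15523647e+00 -2.41166802e-03]
```

{"api": "step_arm", "payload": {"rows": [[311, -828, -50, 0, 0, 0.258, 0], [311, -828, -50, 0, 0, 0.258, 0], [311, -828, -50, 0, 0, 0.258, 0], [311, -828, -50, 0, 0, 0.258, 0], [311, -828, -50, 0, 0, 0.258, 0], [311, -828, -50, 0, 0, 0.258, 0], [311, -828, -50, 0, 0, 0.258, 0], [311, -828, -50, 0, 0, 0.258, 0]], "force": 30}}

```text
clock: 1.1
eef_pos: [359.7, 128.1, 202.7]
tcp_rot: [-2.554, 1.57, -1.023]
contact_force: [0.8, 0.1, 0.2]
opening: -0.002
```

{"api": "step_arm", "payload": {"rows": [[135, -359, -60, 0, 0, 0, 0], [135, -359, -60, 0, 0, 0, 0], [135, -359, -60, 0, 0, 0, 0], [135, -359, -60, 0, 0, 0, 0], [135, -359, -60, 0, 0, 0, 0], [135, -359, -60, 0, 0, 0, 0], [135, -359, -60, 0, 0, 0, 0], [135, -359, -60, 0, 0, 0, 0]]}}

```text
clock: 2.1
eef_pos: [494.2, -231.1, 142.1]
tcp_rot: [1.923, 1.57, -2.831]
contact_force: [-0.7, 0.3, 0.2]
opening: 0.002
```

```bash
python3 - <<'E'
from h import *
s=r.sense();p,d=vision.grab_frame('wrist');C=cam('wrist',s)
cv2.imwrite('pics/w1.png',p[:,:,::-1]);print(s['eef_pos'],s['tcp_rot'],s['contact_force'])
hsv=cv2.cvtColor(p,cv2.COLOR_RGB2HSV)
g=(hsv[:,:,0]>45)&(hsv[:,:,0]<80)&(hsv[:,:,1]>90)&(hsv[:,:,2]>50)
for i,st,c,l in blobs(g,100):
    ys,xs=np.where(l==i);rr=cv2.minAreaRect(np.c_[xs,ys].astype(np.float32));P=ray(C,cv2.boxPoints(rr),54);print(st,c,P.mean(0),P.round(1).tolist(),np.median(dep(C,np.c_[xs,ys],d),0))
E
```

```text
[ 494.1640887  -231.07798997  142.12488324] [ 1.92288179  1.57013386 -2.83141014] [-0.65565567  0.2724975   0.19760639]
[ 170  155  224   17 2781] [282.26717008 164.41855448] [ 459.36650212 -231.13032691   54.        ] [[460.8, -303.3, 54.0], [450.8, -301.9, 54.0], [457.9, -159.8, 54.0], [467.9, -159.5, 54.0]] [ 462.7341305  -229.77587202   43.32276561]
[ 256  194   51   38 1208] [280.83360927 211.83112583] [ 492.44720389 -233.01130114   54.        ] [[478.9, -248.8, 54.0], [480.3, -216.0, 54.0], [506.0, -216.7, 54.0], [504.6, -250.5, 54.0]] [ 490.55509734 -233.1487901    53.94723715]
```

View pics/w1.png

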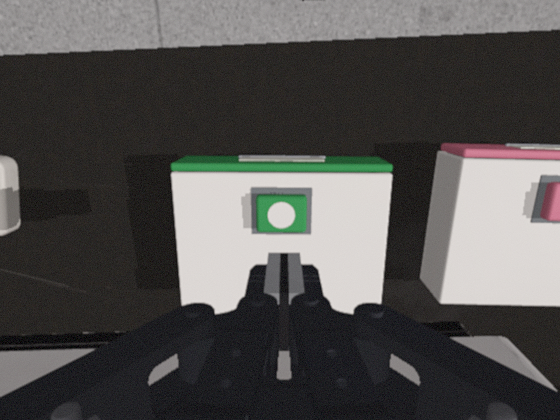

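The wrist view shows the green key at (281,212), which is (493,-233). The top view gave (495.5,-231), so they agree to about 2.5 mm. I'll press at (494,-232).

{"api": "step_arm", "payload": {"rows": [[0, -1, -50, 0, 0, 0, 0], [0, -1, -80, 0, 0, 0, 0], [0, -1, -86, 0, 0, 0, 0], [0, -1, -89, 0, 0, 0, 0], [0, -1, -92, 0, 0, 0, 0], [0, -1, -94, 0, 0, 0, 0], [0, -1, -94, 0, 0, 0, 0], [0, -1, -94, 0, 0, 0, 0]]}}

```text
clock: 3.15
eef_pos: [494.4, -231.3, 48.8]
tcp_rot: [-2.283, 1.57, -0.753]
contact_force: [1.4, 2.2, 2.3]
opening: 0.001
```

```bash
python3 - <<'E'
from h import *
s=r.sense();p,d=vision.grab_frame('wrist');cv2.imwrite('pics/w2.png',p[:,:,::-1]);print(s['eef_pos'],s['contact_force'])
E
```

```text
[ 494.43339013 -231.27441997   48.78263857] [1.41806269 2.22744564 2.29597667]
```

View pics/w2.png

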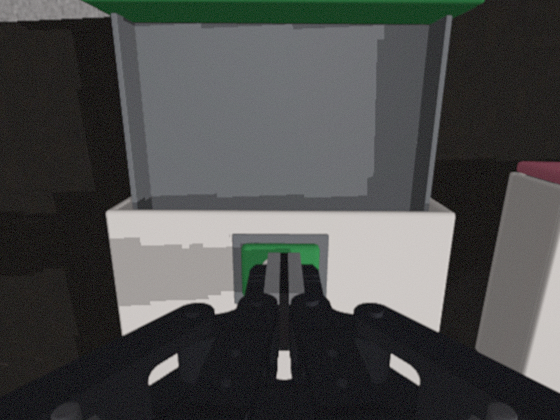

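The drawer has popped fully open. Next I'll lift off and go to the cassette.

{"api": "step_arm", "payload": {"rows": [[0, 0, 60, 0, 0, 0, 0], [0, 0, 110, 0, 0, 0, 60], [-12, 60, 110, 0, 0, 0.05, 60], [-75, 425, 100, 0, 0, 0.274, 60], [-75, 425, 100, 0, 0, 0.274, 60], [-75, 425, 100, 0, 0, 0.274, 60], [-75, 425, 100, 0, 0, 0.274, 60], [-75, 425, 100, 0, 0, 0.274, 60]]}}

```text
clock: 4.2
eef_pos: [428.9, 138.1, 150.3]
tcp_rot: [-2.276, 1.569, -0.473]
contact_force: [1.5, 0.8, -0.2]
opening: 0.702
```

{"api": "step_arm", "payload": {"rows": [[-12, 60, -5, 0, 0, 0, 60], [-12, 58, -5, 0, 0, 0, 60], [-12, 58, -5, 0, 0, 0, 60], [-12, 58, -5, 0, 0, 0, 60], [-12, 58, -5, 0, 0, 0, 60], [-12, 58, -5, 0, 0, 0, 60], [-12, 58, -5, 0, 0, 0, 60], [-12, 58, -5, 0, 0, 0, 60]]}}

```text
clock: 5.2
eef_pos: [416.9, 195.9, 145.4]
tcp_rot: [-2.253, 1.569, -0.45]
contact_force: [0.3, -0.3, -0.4]
opening: 0.706
```

```bash
cat > look.py <<'E'
from h import *
s=r.sense();p,d=vision.grab_frame('wrist');C=cam('wrist',s);print(s['clock'],s['eef_pos'],s['tcp_rot'])
cv2.imwrite('pics/w3.png',p[:,:,::-1]);np.savez('pics/w3.npz',p=p,d=d)
hsv=cv2.cvtColor(p,cv2.COLOR_RGB2HSV)
g=(hsv[:,:,0]>45)&(hsv[:,:,0]<80)&(hsv[:,:,1]>60)&(hsv[:,:,2]>50)
for i,st,c,l in blobs(g,60):
    ys,xs=np.where(l==i);rr=cv2.minAreaRect(np.c_[xs,ys].astype(np.float32));P=ray(C,cv2.boxPoints(rr),8);print(st,c,P.mean(0).round(1),P.round(1).tolist(),np.median(dep(C,np.c_[xs,ys],d),0))
A=R.from_euler('xyz',s['tcp_rot']).as_matrix();print(A.round(3),s['opening'])
E
python3 look.py
```

```text
5.2 [416.94491179 195.94161468 145.36452957] [-2.25338529  1.56933793 -0.45011708]
[  0  60 179  45 495] [85.69494949 81.3979798 ] [365.4  38.2   8. ] [[366.3, -26.8, 8.0], [364.0, -26.3, 8.0], [364.3, 103.1, 8.0], [366.7, 102.9, 8.0]] [ 397.25213719 -227.77508893 -497.39039327]
[  0  66 142  40 710] [70.76056338 86.08591549] [371.1  24.9   8. ] [[373.2, -27.3, 8.0], [368.9, -26.4, 8.0], [369.0, 76.8, 8.0], [373.4, 76.3, 8.0]] [ 396.50653039 -144.80776355 -294.02097231]
[489 178  71  20 206] [524.02912621 187.2038835 ] [365.7 379.9   8. ] [[366.7, 350.0, 8.0], [364.2, 349.7, 8.0], [364.7, 409.7, 8.0], [367.2, 410.2, 8.0]] [ 398.34393542  739.99598525 -496.84964449]
[[ 0.001 -0.973 -0.23 ]
 [-0.001 -0.23   0.973]
 [-1.    -0.001 -0.001]] 0.7064751859419701
```

View pics/w3.png

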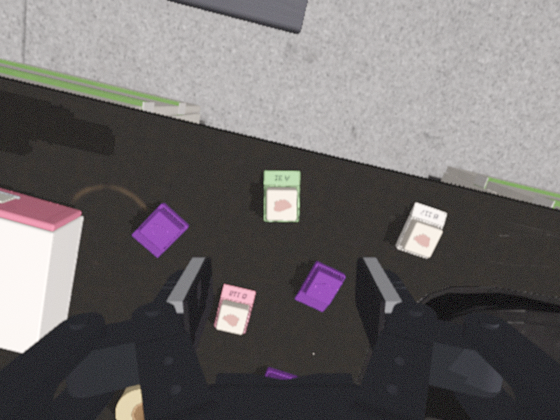

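The green cassette sits at (263–300, 170–222), almost square to the image. The nearest neighbours are the purple one at (321,287) and the pink one at (235,310).

```bash
cat > c.py <<'E'
from h import *
f=np.load('pics/w3.npz');p,d=f['p'],f['d'];s=r.sense();C=cam('wrist',s);print(s['eef_pos'])
m=np.zeros(p.shape[:2],bool);m[160:232,250:312]=p[160:232,250:312].max(2)>75
b=max(blobs(m),key=lambda b:b[1][4]);ys,xs=np.where(b[3]==b[0]);rr=cv2.minAreaRect(np.c_[xs,ys].astype(np.float32));print(rr,b[1])
for z in(0,8,13):
    P=ray(C,cv2.boxPoints(rr),z);e=np.diff(P,axis=0);print(z,P.mean(0).round(1),np.linalg.norm(e,axis=1).round(1),np.arctan2(e[:,1],e[:,0]).round(3))
q=dep(C,np.c_[xs,ys],d);print(np.median(q,0),np.percentile(q,[2,98],axis=0).round(1))
print(ray(C,[(321,287),(235,310)],10))
E
python3 c.py
```

```text
[416.92770755 196.00983223 145.35761981]
((281.5, 196.0), (52.0, 37.0), 90.0) [ 263  170   38   53 1962]
0 [419.2 194.8   0. ] [29.8 44.  31. ] [ 1.802  0.244 -1.34 ]
8 [417.2 194.3   8. ] [28.9 42.8 30.1] [ 1.802  0.244 -1.34 ]
13 [415.9 194.1  13. ] [28.4 42.  29.6] [ 1.802  0.244 -1.34 ]
[415.71044239 194.06246193   5.87909366] [[396.8 178.2  -0.6]
 [439.8 210.6  13.8]]
[[486.48356734 245.17029487  10.        ]
 [525.13456601 178.00896501  10.        ]]
```

{"api": "step_arm", "payload": {"rows": [[1, -1.5, -50, 0, 0, 0, 50], [1, -1.5, -100, 0, 0, 0, 50], [1, -1.5, -130, 0, 0, 0, 50], [1, -1.5, -140, 0, 0, 0, 50], [1, -1.5, -143.4, 0, 0, 0, 50], [1, -1.5, -143.4, 0, 0, 0, 50], [1, -1.5, -143.4, 0, 0, 0, 40], [1, -1.5, -143.4, 0, 0, 0, 40]]}}

```text
clock: 6.25
eef_pos: [418.4, 194.7, 2.7]
tcp_rot: [-1.808, 1.568, -0.005]
contact_force: [0.1, 0.4, 0.6]
opening: 0.468
```

{"api": "step_arm", "payload": {"rows": [[0, 0, 0, 0, 0, 0, 15], [0, 0, 0, 0, 0, 0, 15], [0, 0, 0, 0, 0, 0, 15], [0, 0, 0, 0, 0, 0, 15], [0, 0, 0, 0, 0, 0, 15], [0, 0, 0, 0, 0, 0, 15], [0, 0, 3, 0, 0, 0, 15], [0, 0, 30, 0, 0, 0, 15]], "force": 25}}

```text
clock: 7.25
eef_pos: [417.2, 194.2, 31.9]
tcp_rot: [2.609, 1.569, -1.871]
contact_force: [0.3, 0.5, 0.7]
opening: 0.325
```

```bash
sed -i 's/w3/w4/g' look.py; python3 look.py | grep -v '^\[  '
```

```text
7.25 [417.19005528 194.15590715  31.92025597] [ 2.60895903  1.56926506 -1.87078675]
[522 190  38  12 131] [540.53435115 195.58778626] [360.6 306.2   8. ] [[361.7, 296.9, 8.0], [359.8, 296.6, 8.0], [359.5, 315.5, 8.0], [361.4, 315.9, 8.0]] [ 398.28535687  694.56541722 -496.77273971]
[[-0.    -0.973 -0.231]
 [-0.001 -0.231  0.973]
 [-1.     0.001 -0.001]] 0.3252770882537711
```

View pics/w4.png

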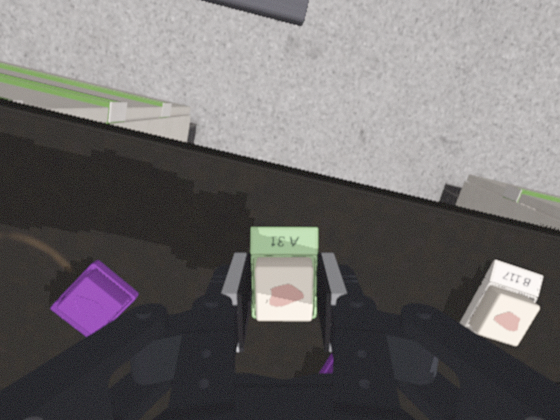

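The cassette is held, with the opening at 27.8 mm and the label at about (285,241). I'll lift it and check the open drawer in the top view.

{"api": "step_arm", "payload": {"rows": [[0, 0, 62, 0, 0, 0, 15], [0, -10, 110, 0, 0, 0, 15], [0, -60, 120, 0, 0, -0.1, 15], [2, -120, 120, 0, 0, -0.2, 15], [4, -180, 120, 0, 0, -0.28, 15], [6, -240, 120, 0, 0, -0.28, 15], [8, -280, 120, 0, 0, -0.28, 15], [8, -280, 120, 0, 0, -0.28, 15]]}}

```text
clock: 8.3
eef_pos: [427.1, -87.2, 155.2]
tcp_rot: [-1.749, 1.567, -0.229]
contact_force: [-0.3, 0.6, 0.3]
opening: 0.324
```

```bash
python3 - <<'E'
from h import *
p,d=vision.grab_frame('top');C=cam('top');np.savez('pics/top1.npz',p=p,d=d)
cv2.imwrite('pics/top1.png',cv2.resize(p[170:310,220:440,::-1],None,fx=3.6,fy=3.6,interpolation=cv2.INTER_NEAREST))
hsv=cv2.cvtColor(p,cv2.COLOR_RGB2HSV)
g=(hsv[:,:,0]>45)&(hsv[:,:,0]<80)&(hsv[:,:,1]>90)&(hsv[:,:,2]>50)
for i,st,c,l in blobs(g,30):
    print(st,c.round(1),ray(C,[c],44).round(1))
E
```

```text
[374 226  17  13 132] [381.6 232.1] [[ 495.9 -232.3   44. ]]
[404 286  13   3  37] [409.7 287. ] [[ 384.2 -289.2   44. ]]
```

View pics/top1.png

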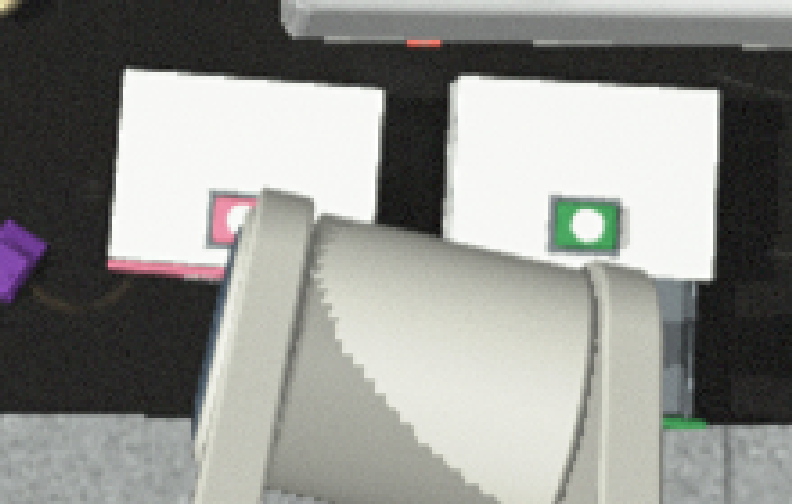

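The key and drawer front at (409,287) confirm the drawer is open, with the floor centre near (429,-228.5).

{"api": "step_arm", "payload": {"rows": [[1, -60, 0, 0, 0, 0, 15], [2, -120, 0, 0, 0, 0, 15], [2.4, -141, 0, 0, 0, 0, 15], [2.4, -141, -20, 0, 0, 0, 15], [2.4, -141, -60, 0, 0, 0, 15], [2.4, -141, -80, 0, 0, 0, 15], [2.4, -141, -80, 0, 0, 0, 15], [2.4, -141, -80, 0, 0, 0, 15]]}}

```text
clock: 9.35
eef_pos: [430.0, -226.4, 75.7]
tcp_rot: [-1.673, 1.567, -0.151]
contact_force: [0.1, 0.1, 0.3]
opening: 0.32
```

```bash
sed -i 's/w4/w5/g' look.py; python3 look.py
```

```text
9.35 [ 429.97082685 -226.36396809   75.74629977] [-1.67288985  1.56654081 -0.15145896]
[155 118 228  15 681] [269.43024963 124.8928047 ] [ 370.  -232.5    8. ] [[368.9, -296.9, 8.0], [369.1, -168.0, 8.0], [371.1, -167.8, 8.0], [371.0, -297.1, 8.0]] [ 397.84040206 -251.40687457 -497.2077165 ]
[ 105  123  318   23 1997] [262.07411117 133.5327992 ] [ 374.8 -235.9    8. ] [[372.4, -326.4, 8.0], [372.7, -145.4, 8.0], [377.2, -144.9, 8.0], [376.9, -327.0, 8.0]] [ 396.45633401 -250.85420102 -293.53110547]
[ 122  144  310   23 5277] [277.03922683 155.86412735] [ 387.2 -228.7    8. ] [[376.6, -317.2, 8.0], [385.1, -139.5, 8.0], [397.7, -138.6, 8.0], [389.2, -319.3, 8.0]] [ 383.57419648 -226.6445838    43.42569099]
[ 246  336   64   45 1788] [278.11465324 353.02684564] [ 527.  -235.8    8. ] [[508.1, -256.1, 8.0], [510.2, -213.6, 8.0], [546.1, -214.7, 8.0], [543.8, -258.9, 8.0]] [ 483.95701185 -230.92927045   53.79430858]
[[ 0.004 -0.999  0.049]
 [-0.001  0.049  0.999]
 [-1.    -0.004 -0.   ]] 0.3204453188264996
```

View pics/w5.png

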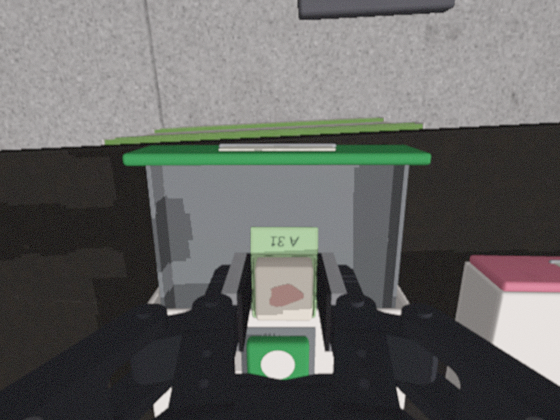

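{"api": "step_arm", "payload": {"rows": [[-1.5, -2, -20, 0, 0, 0, 15], [-1.5, -2, -40, 0, 0, 0, 15], [-1.5, -2, -55, 0, 0, 0, 15], [-1.5, -2, -60, 0, 0, 0, 15], [-1.5, -2, -62, 0, 0, 0, 15], [-1.5, -2, -63.5, 0, 0, 0, 15], [-1.5, -2, -64, 0, 0, 0, 15], [-1.5, -2, -64, 0, 0, 0, 15]]}}

```text
clock: 10.4
eef_pos: [428.8, -228.7, 12.2]
tcp_rot: [-1.748, 1.565, -0.227]
contact_force: [-1.3, 0.2, 0.0]
opening: 0.324
```

{"api": "step_arm", "payload": {"rows": [[0, 0, -0.6, 0, 0, 0, 15], [0, 0, -0.6, 0, 0, 0, 15], [0, 0, -0.6, 0, 0, 0, 15], [0, 0, -0.6, 0, 0, 0, 30], [0, 0, -0.6, 0, 0, 0, 40], [0, 0, -0.6, 0, 0, 0, 48], [0, 0, -0.6, 0, 0, 0, 48], [0, 0, -0.6, 0, 0, 0, 48]]}}

```text
clock: 11.4
eef_pos: [428.8, -228.7, 11.6]
tcp_rot: [-1.74, 1.566, -0.219]
contact_force: [0.2, -1.0, 0.3]
opening: 0.562
```

{"api": "step_arm", "payload": {"rows": [[0, 0, 10, 0, 0, 0, 48], [0, 0, 30, 0, 0, 0, 48], [0, 0, 70, 0, 0, 0, 48], [0, 0, 130, 0, 0, 0, 48], [0, 0, 160, 0, 0, 0, 48], [0, 0, 160, 0, 0, 0, 48], [0, 0, 160, 0, 0, 0, 48], [0, 0, 160, 0, 0, 0, 48]]}}

```text
clock: 12.4
eef_pos: [427.9, -228.2, 170.4]
tcp_rot: [-1.517, 1.568, 0.004]
contact_force: [-0.2, -0.4, -0.2]
opening: 0.557
```

```bash
sed -i 's/w5/w6/g' look.py; python3 look.py|cut -c1-200
```

```text
12.4 [ 427.92088082 -228.23602306  170.37793247] [-1.5170597   1.56776638  0.00412853]
[171 118 201  13 515] [270.56116505 123.65436893] [ 372.1 -236.3    8. ] [[370.6, -318.6, 8.0], [370.9, -153.9, 8.0], [373.6, -153.7, 8.0], [373.3, -318.8, 8.0]] [ 397.70180439 -258.54717777 -497.1836
[246 124 108   8 245] [298.02040816 127.51836735] [ 376.5 -212.7    8. ] [[374.7, -256.8, 8.0], [375.2, -168.7, 8.0], [378.3, -168.5, 8.0], [377.8, -256.9, 8.0]] [ 394.40405385 -210.42567399 -292.9773
[ 140  130  244   18 2370] [274.20801688 140.41561181] [ 383.8 -244.5    8. ] [[371.7, -344.3, 8.0], [381.9, -143.8, 8.0], [395.9, -143.5, 8.0], [385.5, -346.6, 8.0]] [ 383.74935348 -234.6300572    43
[261 266  43  31 903] [282.12070875 279.74861573] [ 515.6 -234.4    8. ] [[499.2, -252.9, 8.0], [501.2, -214.3, 8.0], [532.1, -215.4, 8.0], [530.0, -255.0, 8.0]] [ 488.5731782  -232.02806332   53.8478
[[ 0.003 -0.999  0.05 ]
 [ 0.     0.05   0.999]
 [-1.    -0.003  0.   ]] 0.5573405018212135
```

View pics/w6.png

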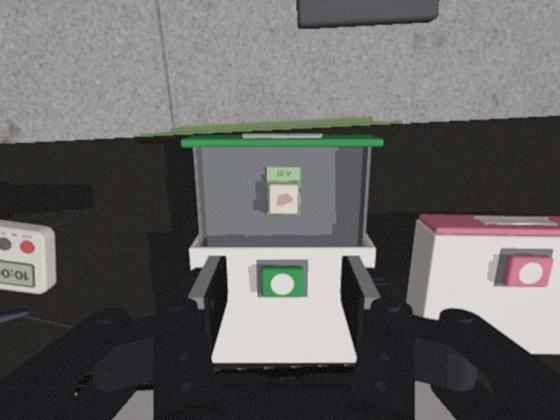

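The cassette lies in the open drawer at (284,190), the drawer is fully out, and the pink unit at right is shut. I'll check its height and tilt, then back off.

```bash
python3 - <<'E'
from h import *
f=np.load('pics/w6.npz');d=f['d'];C=cam('wrist',r.sense())
for a in [(275,192),(292,192),(275,207),(292,207),(276,175),(292,175),(230,190),(330,190),(284,190)]: print(a,dep(C,np.array([a]),d).round(1))
s=r.sense();print(s['contact_force'],s['qvel'].round(3))
E
```

```text
(275, 192) [[ 427.1 -235.6   20.3]]
(292, 192) [[ 427.6 -221.5   21.2]]
(275, 207) [[ 439.2 -236.3   23.3]]
(292, 207) [[ 439.6 -222.1   24.5]]
(276, 175) [[ 414.2 -234.2   12.9]]
(292, 175) [[ 415.  -220.8   12.6]]
(230, 190) [[ 426.3 -274.9    7.9]]
(330, 190) [[ 430.3 -188.7    9.8]]
(284, 190) [[ 425.5 -228.1   21.4]]
[ 0.17843298 -0.78096184 -0.63479571] [-0.001  0.001 -0.005  0.     0.001  0.001]
```

Single depth readings are noisy, so I'll fit planes over the block's top and the drawer floor.

```bash
python3 - <<'E'
from h import *
s=r.sense();D=np.mean([vision.grab_frame('wrist')[1] for _ in range(4)],0);C=cam('wrist',s)
for nm,(a,b,c,e) in dict(block=(273,294,187,210),label=(270,297,169,179),floorL=(215,255,165,235),floorR=(310,350,165,235)).items():
    X,Y=np.meshgrid(np.arange(a,b),np.arange(c,e));P=dep(C,np.c_[X.ravel(),Y.ravel()],D)
    q=P.mean(0);k=np.linalg.lstsq(np.c_[P[:,:2]-q[:2],np.ones(len(P))],P[:,2],rcond=None)[0];print(nm,q.round(1),k.round(3),P[:,2].std().round(2))
E
```

```text
block [ 432.2 -229.2   22. ] [-0.276  0.022 21.963] 5.71
label [ 413.1 -228.3   13.5] [-1.2    0.051 13.52 ] 8.01
floorL [ 434.8 -271.5    9.9] [-0.056  0.099  9.939] 8.81
floorR [ 438.9 -189.3   10.3] [-0.077 -0.12  10.273] 10.07
```

```bash
python3 - <<'E'
from h import *
s=r.sense();D=np.array([vision.grab_frame('wrist')[1] for _ in range(5)]);D[D==0]=np.nan;D=np.nanmedian(D,0);C=cam('wrist',s)
for nm,(a,b,c,e) in dict(block=(273,294,187,210),label=(270,297,169,179),floorL=(215,255,165,235),floorR=(310,350,165,235)).items():
    X,Y=np.meshgrid(np.arange(a,b),np.arange(c,e));P=dep(C,np.c_[X.ravel(),Y.ravel()],D)
    P=P[np.abs(P[:,2]-np.nanmedian(P[:,2]))<6]
    q=P.mean(0);k=np.linalg.lstsq(np.c_[P[:,:2]-q[:2],np.ones(len(P))],P[:,2],rcond=None)[0];print(nm,q.round(1),k.round(3),P[:,2].std().round(2))
E
```

```text
block [ 433.1 -229.6   21.5] [-0.     0.    21.477] 0.38
label [ 414.  -228.6   12.8] [ 0.327 -0.019 12.793] 0.87
floorL [ 435.8 -272.1    8.8] [-1.00e-03  2.00e-03  8.83e+00] 0.37
floorR [ 440.  -189.4    8.9] [-1.000e-03  2.000e-03  8.905e+00] 0.37
```

{"api": "step_arm", "payload": {"rows": [[0, 20, 40, 0, 0, 0, 48], [0, 60, 60, 0, 0, 0, 48], [0, 120, 60, 0, 0, 0, 48], [0, 180, 60, 0, 0, 0, 48], [0, 230, 60, 0, 0, 0, 48], [0, 230, 60, 0, 0, 0, 48], [0, 230, 60, 0, 0, 0, 48], [0, 230, 60, 0, 0, 0, 48]]}}

```text
clock: 13.9
eef_pos: [428.8, 0.3, 231.5]
tcp_rot: [-1.781, 1.566, -0.261]
contact_force: [-0.1, -1.2, 0.2]
opening: 0.56
```

```bash
python3 - <<'E'
from h import *
p,d=vision.grab_frame('top');q,_=vision.grab_frame('side')
a=cv2.resize(p[170:310,240:440,::-1],(600,420),interpolation=cv2.INTER_NEAREST);
cv2.imwrite('pics/fin.png',a);cv2.imwrite('pics/fins.png',cv2.resize(q[170:370,220:420,::-1],(600,600)))
E
```

```text
(no output)
```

View pics/fin.png

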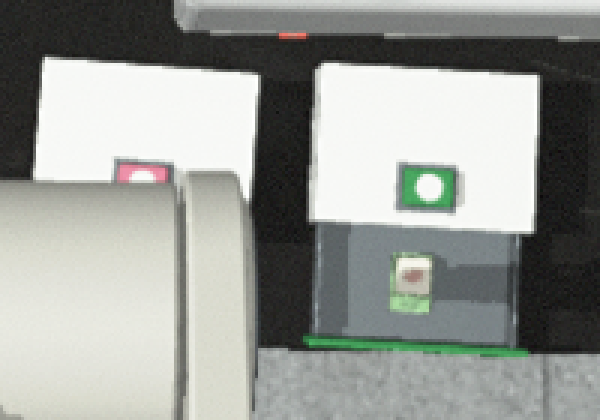

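View pics/fins.png

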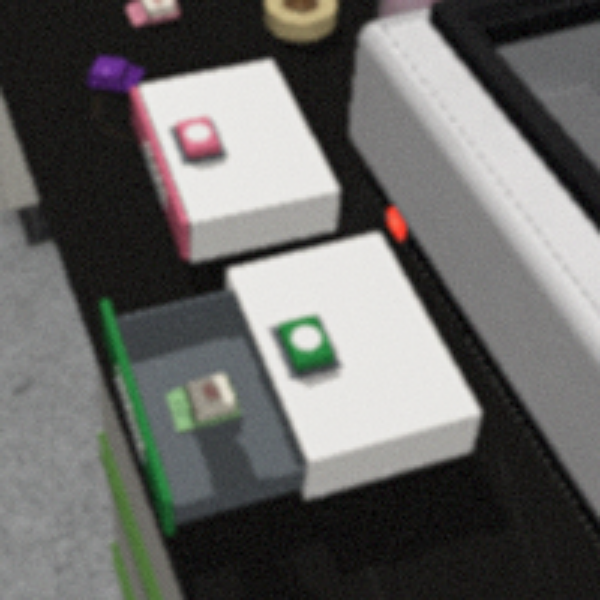

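Both views show the cassette in the middle of the open green drawer, with the pink unit shut. The block's top is level at 21.5 mm and the floor is at 8.9 mm, so the cassette stands about 12.6 mm high and lies flat.

```bash
python3 -c "
from rig import order
print(order.sign_off())"
```

```text
the job is handed in; nothing more can be done
None
```

The green cassette is filed in the green drawer, and I handed the job in at about 14 s of the 51 s allowed. I pressed the green key with the fingers shut and the drawer popped out by itself with the arm clear of it. I then gripped the cassette across its 28 mm sides, set it down near the middle of the drawer floor, let go and backed away.

- **Cassette flat:** a plane fit shows the block's top level at z = 21.5 mm, over a floor at 8.9 mm. That makes it about 12.6 mm high, against 13 mm given.
- **Final views:** the top and side pictures show the green drawer fully open, the pink unit shut and the arm clear of everything. The purple look-alikes were not touched.
- **Disagreements:** the top and wrist cameras differed by 2–3 mm on the key and the cassette, about what the 2 mm calibration allows. My first plane fit was spoilt by missing depth readings, so I redid it with those removed.

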